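Put the four swapped reagent bottles back in their own stands

ROBOT

A 6-joint arm with a two-finger parallel gripper is mounted at the origin on a cart in front of the work surface, level with it; the furniture and walls round the work are solid. World frame = base frame: x ahead of the robot, y to its left, z up, the work surface at z = 0. Lengths are in mm, angles in rad, forces in N, time in s.
With the tool pointing down it reaches from about 275 to 1000 mm from the base axis. Payload 8.4 kg.
Tool frame: the origin (TCP) lies at the very end of the fingers, on their centre line; the grasp point (between the pads) lies 19 mm behind it; z points along the fingers, y is the line along which they close (so a half turn about z gives the same grasp; the last joint's range is limited). The gripper opens to 85 mm and grips with 20 to 120 N. Pads are 22 mm wide; open, the fingers measure 114 mm over their backs; the gripper's body (76 mm by 85 mm) begins 54 mm behind the grasp point. The pads swing forward as they close: fully open they stand 13 mm farther back than shut.
Start: joints at [1.202, 0.353, 1.633, -0, 1.155, -0.002], TCP at [224.143, 583.428, 231.281] pointing down, gripper open.
Joint ranges: [-2.63, 2.63], [-0.92, 2.1], [0.06, 2.66], [-1.3, 4.44], [0, 2.69], [-3.02, 3.02]. Speed limits (rad/s): [2.22, 2.22, 2.79, 3.14, 3.14, 3.14].

INTERFACE

Orientations are given as [roll, pitch, yaw] about the fixed x, y, z axes, in that order (R = Rz(yaw) Ry(pitch) Rx(roll)).
In Python, from rig import sensors, grab_frame, camera_params, order gives the robot as it stands. The module is installed in compiled form; this text tells all that it offers.
- The arm moves only by the tool move_arm, never from a script. Its argument "motion" is a list of rows, each a list of 7 numbers: the turn, a rotation vector about the tool's x, y, z in rad, then the shift along the tool's x, y, z in m, then the finger opening in m, from 0 to 0.0854. A call has 1 to 8 rows; each row is the pose to reach, as a shift and turn from the pose commanded when the call began, along the tool's axes at that moment; what a row does not reach only later rows make up. A row lasts 1/8 s, in which the tool goes at most 62.5 mm and 10.7 degrees, less where a joint would pass 70% of its speed; a pose out of reach is approached as far as the arm can. A call with a gripper value outside its range is refused whole. The fingers move at their own pace and stop on an object; "grip_force" is the grip in N (left out, the last holds). Time passes only in rows, so rows that repeat a pose let the fingers close. It gives the time, the measured TCP pose, the force, the opening and the grip force at its end, in the units of the state.
- sensors.sense(): the state, without advancing time (a new reading comes with each control period).
- grab_frame(name): name is "scene" or "top" or "wrist"; returns (picture, depth): 420x560x3 uint8, red, green, blue; 420x560 float32, mm along the optical axis (not along the pixel's ray), 0 where there is no reading.
- camera_params(name): a dict with "camera_matrix" (3x3 intrinsics, pixels), "world_from_camera" (4x4, takes a point from camera to world coordinates). Camera axes: x right, y down, z forward; pixel columns grow to the right and rows downward; lengths in mm; the calibration is good to about 2 mm. A picture is of the moment at which its call begins: read the wrist's pose just before it. camera_params takes no time and is no camera call; for the wrist camera it gives the pose at the moment of the call.
- order.sign_off(): hands the job in; it is judged then, once.
The state is a dict: "clock": time; "qpos": joint angles; "qvel": joint speeds; "joint_efforts": joint torques, N m; "eef_pos": TCP position; "tcp_rot": TCP orientation; "contact_force": force on the tool from outside, world axes, zero at the start; "wrist_torque": the same for the moment, N m; "opening": opening from 0.0 (shut) to 1.0 (fully open); "grasp_force": force on a finger pad.
Only numpy, scipy, OpenCV 4.12 (cv2) and the standard library are available. Lean on these libraries where they do the work, as an engineer would, in place of code of your own. Each camera call takes 0.05 s, during which the arm holds its last target. There are 200 camera calls.

TASK

The four reagent dropper bottles have been put back in the wrong stands: swap them round so that each one stands upright in the recess of the stand whose collar has the colour of its cap. A stand holds one bottle only, so use the empty black stand as the free spot on the way; leave it empty at the end. Never tip a bottle over, and do not disturb the glass vial with the black stopper.

Things in the scene. Friction and masses are not known exactly. Their poses are not given: they have to be found in the camera images.
- dropper_blue: small white reagent dropper bottle with a strong blue nozzle cap: a round upright body 29 mm in diameter up to 52 mm above its underside (grip it there), then the narrower cap, 80 mm tall in all, about 30 g. Origin: centre of its underside; z: up along the bottle. Starts standing in one of the wrong coloured stands.
- dropper_green: small white reagent dropper bottle with a dark green nozzle cap: a round upright body 27 mm in diameter up to 47 mm above its underside (grip it there), then the narrower cap, 74 mm tall in all, about 30 g. Origin: centre of its underside; z: up along the bottle. Starts standing in one of the wrong coloured stands.
- dropper_red: small white reagent dropper bottle with a bright red nozzle cap: a round upright body 25 mm in diameter up to 45 mm above its underside (grip it there), then the narrower cap, 70 mm tall in all, about 30 g. Origin: centre of its underside; z: up along the bottle. Starts standing in one of the wrong coloured stands.
- dropper_pink: small white reagent dropper bottle with a pale pink nozzle cap: a round upright body 27 mm in diameter up to 47 mm above its underside (grip it there), then the narrower cap, 74 mm tall in all, about 30 g. Origin: centre of its underside; z: up along the bottle. Starts standing in one of the wrong coloured stands.
- stand_blue: round bottle stand fixed to the bench, 72 mm across: a white foot and a strong blue raised collar (68 mm outside, top 12 mm above the bench) round a flat recess 48 mm in diameter whose floor is 4 mm above the stand's underside. Origin: centre of its underside on the bench (z = 0); z: up. Home of the bottle with the blue cap. At the start it holds a wrong bottle.
- stand_green: round bottle stand fixed to the bench, 72 mm across: a white foot and a dark green raised collar (68 mm outside, top 12 mm above the bench) round a flat recess 48 mm in diameter whose floor is 4 mm above the stand's underside. Origin: centre of its underside on the bench (z = 0); z: up. Home of the bottle with the green cap. At the start it holds a wrong bottle.
- stand_red: round bottle stand fixed to the bench, 72 mm across: a white foot and a bright red raised collar (68 mm outside, top 12 mm above the bench) round a flat recess 48 mm in diameter whose floor is 4 mm above the stand's underside. Origin: centre of its underside on the bench (z = 0); z: up. Home of the bottle with the red cap. At the start it holds a wrong bottle.
- stand_pink: round bottle stand fixed to the bench, 72 mm across: a white foot and a pale pink raised collar (68 mm outside, top 12 mm above the bench) round a flat recess 48 mm in diameter whose floor is 4 mm above the stand's underside. Origin: centre of its underside on the bench (z = 0); z: up. Home of the bottle with the pink cap. At the start it holds a wrong bottle.
- stand_black: round bottle stand fixed to the bench, 72 mm across: a white foot and a black raised collar (68 mm outside, top 12 mm above the bench) round a flat recess 48 mm in diameter whose floor is 4 mm above the stand's underside. Origin: centre of its underside on the bench (z = 0); z: up. The spare stand: empty at the start, and empty again at the end.
- vial: bystander: clear glass vial with a black rubber stopper, 33 mm across, 58 mm tall, standing loose on the bench. Origin: centre of its underside; z up.
Not all that is in view belongs to the job. What is shaped like the stand_pink but yellow is not meant.

How it is judged:
By the outcome, as a careful person would: the job done as asked, in the order asked, and still so for the second after the job is handed in, with the robot touching nothing.
It also fails if it takes over 136 s, if anything falls off the work surface, if the arm or the gripper's body presses on something with over 40 N, if the wrist force passes 120 N, or if a joint passes its speed limit or range.

## Working session

There is one attempt and no reset: what is moved stays moved. The work goes in short steps, Python scripts to look and compute and a tool call to move; the robot and the scene stay as the last step left them, time stands still between calls to the robot, and variables do not carry over. Pictures are saved under pics/ and viewed, at most 14 in all, crops included, and the job is handed in when it is done.

Besides the shell and the picture viewer there is one more tool, called after "Call:" in YAML: its name, and indented under it one key for each argument. move_arm: Moves the arm, as the interface text tells. Its arguments: {"type":"object","properties":{"motion":{"type":"array","items":{"type":"array","items":{"type":"number"}}},"grip_force":{"type":"number"}},"required":["motion"]}

```bash
mkdir -p pics; cat > h.py <<'E'
import numpy as np, cv2
from rig import sensors, grab_frame, camera_params, order
def shot(n,f):
    p=camera_params(n); im,d=grab_frame(n); cv2.imwrite(f'pics/{f}.png',im[:,:,::-1]); np.savez(f'pics/{f}.npz',im=im,d=d,K=p['camera_matrix'],T=p['world_from_camera']); return im,d,p
E
python3 - <<'E'
from h import *
np.set_printoptions(precision=3,suppress=True)
for n in ['scene','top']:
    im,d,p=shot(n,n+'0'); print(n,p)
print(sensors.sense())
E
```

```text
scene {'camera_matrix': array([[443.01 ,   0.   , 278.515],
       [  0.   , 443.01 , 200.323],
       [  0.   ,   0.   ,   1.   ]]), 'world_from_camera': array([[  -0.448,   -0.515,    0.731, -246.304],
       [  -0.894,    0.268,   -0.359,  426.299],
       [  -0.011,   -0.814,   -0.581,  623.732],
       [   0.   ,    0.   ,    0.   ,    1.   ]])}
top {'camera_matrix': array([[433.598,   0.   , 282.33 ],
       [  0.   , 433.598, 210.46 ],
       [  0.   ,   0.   ,   1.   ]]), 'world_from_camera': array([[   0.012,   -0.981,    0.195,  308.833],
       [  -1.   ,   -0.009,    0.017,   35.853],
       [  -0.015,   -0.195,   -0.981, 1010.666],
       [   0.   ,    0.   ,    0.   ,    1.   ]])}
{'clock': 0.1, 'qpos': array([ 1.202,  0.354,  1.634,  0.   ,  1.155, -0.002]), 'qvel': array([ 0.001, -0.002, -0.003, -0.001,  0.   , -0.   ]), 'joint_efforts': array([ -0.001, -60.636, -34.282,   0.   ,   0.004,  -0.   ]), 'eef_pos': array([223.997, 583.03 , 230.649]), 'tcp_rot': array([-3.14 , -0.   ,  2.775]), 'contact_force': array([-0.407, -0.19 ,  0.277]), 'wrist_torque': array([-0.014, -0.011,  0.038]), 'grasp_force': 0.0, 'opening': 1.0006978422706811}
```

View pics/top0.png

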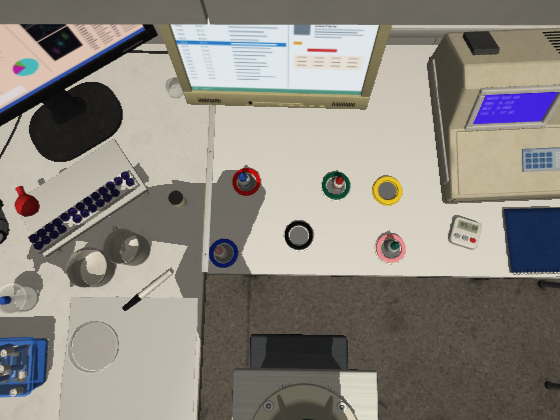

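View pics/scene0.png

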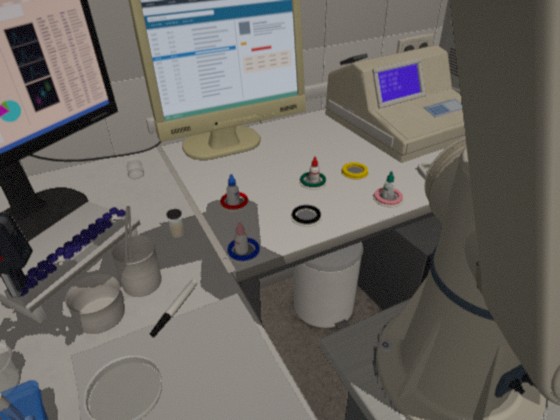

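The top view shows the stands at: red (246,181) holding blue, green (335,185) holding red, pink (390,248) holding green, blue (223,253) holding pink, and the empty black stand at (299,235). The yellow decoy is at (387,190) and the vial at (176,199). The scene view agrees.

```bash
cat > m.py <<'E'
from h import *
np.set_printoptions(precision=1,suppress=True)
def load(f):
    z=np.load(f'pics/{f}.npz'); im,d,K,T=z['im'],z['d'],z['K'],z['T']
    v,u=np.mgrid[:420,:560]; P=np.stack([(u-K[0,2])/K[0,0]*d,(v-K[1,2])/K[1,1]*d,d],-1)
    return im,d,P@T[:3,:3].T+T[:3,3],K,T
E
python3 - <<'E'
from m import *
C={'top0':dict(red=(246,181),green=(335,185),pink=(390,248),blue=(223,253),black=(299,235)),
 'scene0':dict(red=(234,199),green=(313,179),pink=(389,196),blue=(243,248),black=(306,214))}
from scipy.optimize import least_squares
for f in C:
    im,d,W,K,T=load(f); hsv=cv2.cvtColor(im,cv2.COLOR_RGB2HSV).astype(int)
    for c,(u,v) in C[f].items():
        s=np.s_[v-25:v+26,u-25:u+26]; h=hsv[s]; w=W[s]; H,S,V=h[...,0],h[...,1],h[...,2]
        m={'red':((H<8)|(H>172))&(S>150),'green':(H>60)&(H<95)&(S>100),'pink':((H<10)|(H>165))&(S>45),'blue':(H>105)&(H<128)&(S>140),'black':V<50}[c]
        m&=(d[s]>0)&(w[...,2]>8)&(w[...,2]<16)
        p=w[m]
        r=least_squares(lambda q:np.hypot(p[:,0]-q[0],p[:,1]-q[1])-q[2],[*p[:,:2].mean(0),29],loss='soft_l1') if len(p)>5 else None
        # bottle: points above 25mm near
        b=(w[...,2]>25)&(d[s]>0)&(w[...,2]<110); q=w[b]; q=q[np.hypot(*(q[:,:2]-r.x[:2]).T)<40]
        t=q[q[:,2]>q[:,2].max()-8] if len(q) else q
        print(f,c,len(p),'c',r.x,'z',np.median(p[:,2]),'bottle top',len(t),t[:,2].max() if len(t) else 0,t.mean(0) if len(t) else '')
im,d,W,K,T=load('top0')
for n,(u,v) in dict(vial=(176,199),yellow=(387,190),rail=(209,200),bench=(320,140),bezel=(270,100),bezelL=(190,98),timer=(465,232),leftb=(160,270),beaker=(127,240),box=(440,150)).items():
    q=W[v-2:v+3,u-2:u+3].reshape(-1,3); print(n,np.median(q,0))
# heightmap obstacle maxima on x 250..750,y -250..300 grid 50
for f in ['top0','scene0']:
  im,d,W,K,T=load(f); q=W[(d>0)]
  print(f,'cols y=',list(range(-300,401,50)))
  for x in range(200,850,50):
    print(x,[int(np.max(s)) if len(s:=q[(abs(q[:,0]-x)<25)&(abs(q[:,1]-y)<25)][:,2]) else None for y in range(-300,401,50)])
E
```

```text
top0 red 273 c [577.4 140.9  29.2] z 11.809447377063407 bottle top 14 86.32256329569805 [573.6 143.2  82.7]
top0 green 268 c [569.8 -72.3  28.9] z 12.125633856693923 bottle top 9 77.80604670574155 [569.7 -75.8  73.7]
top0 pink 336 c [ 421.5 -196.7   29.2] z 11.804141209243483 bottle top 13 79.17305705130116 [ 422.2 -194.3   75.5]
top0 blue 298 c [406.2 188.8  29. ] z 12.018171043817915 bottle top 11 80.25630719336118 [407.4 191.9  77.1]
top0 black 269 c [449.8  15.4  28.9] z 11.877574607093152 bottle top 0 0 
scene0 red 161 c [575.2 141.6  28.7] z 11.45869767447698 bottle top 12 86.82255624616528 [573.1 144.9  82.1]
scene0 green 110 c [567.8 -71.2  28.2] z 11.567005645137613 bottle top 12 74.13548048937616 [569.3 -75.8  69.1]
scene0 pink 188 c [ 420.7 -195.2   29.2] z 11.714327645531625 bottle top 12 77.76058987959163 [ 422.4 -193.7   74.2]
scene0 blue 240 c [405.1 189.4  29. ] z 11.688961369600861 bottle top 19 77.31861902165986 [405.8 193.5  73.5]
scene0 black 190 c [447.9  16.5  28.4] z 11.87956262944465 bottle top 0 0 
vial [521.6 292.5  58.1]
yellow [ 560.  -195.6    3.9]
rail [
[... 1437 characters left out ...]
3, 4, 3, 14]
300 [None, None, None, None, None, -747, None, None, None, None, None, 3, 4, 17, 18]
350 [0, 3, 3, 2, 2, 3, 2, 3, 3, 5, 13, 3, 17, 17, 91]
400 [3, 12, 77, 14, 3, 3, 13, 13, 4, 14, 77, 5, 3, 90, 102]
450 [4, 12, 76, 14, 3, 3, 13, 14, 3, 12, 13, 4, 3, 91, 161]
500 [2, 3, 6, 4, 3, 3, 13, 12, 3, 3, 2, 3, 60, 3, 68]
550 [81, 12, 14, 13, 74, 73, 3, 3, 14, 86, 3, 4, 60, 53, 77]
600 [93, 3, 14, 13, 13, 42, 3, 3, 13, 84, 4, 4, 3, 3, 76]
650 [106, 3, 3, 3, 3, 3, 2, 3, 3, 2, 3, 5, 3, 2, 49]
700 [206, 3, 4, 225, 255, 196, 209, 200, 173, 174, 174, 182, 3, 3, 2]
750 [214, 3, 3, 397, 401, 405, 410, 415, 419, 424, 429, 433, 3, 2, 3]
800 [219, 3, 3, 2, 2, 19, 22, 77, 75, 20, 2, 431, 44, 44, 439]
```

Call:
move_arm:
  motion:
    - [0,0,-0.05,-0.02,-0.02,0,0.0854]
    - [0,0,-0.1,-0.06,-0.06,0.005,0.0854]
    - [0,0,-0.15,-0.1,-0.1,0.01,0.0854]
    - [0,0,-0.2,-0.14,-0.14,0.015,0.0854]
    - [0,0,-0.25,-0.18,-0.18,0.02,0.0854]
    - [0,0,-0.3,-0.22,-0.22,0.025,0.0854]
    - [0,0,-0.35,-0.26,-0.255,0.03,0.0854]
    - [0,0,-0.3666,-0.29,-0.28,0.031,0.0854]

```text
clock: 1.1
eef_pos: [394.7, 215.9, 199.9]
tcp_rot: [-3.141, -0.001, -3.142]
contact_force: [0.9, -0.3, 0.4]
opening: 0.996
grasp_force: 0.0
```

```bash
python3 - <<'E'
from m import *
s=sensors.sense(); print(s['clock'],s['eef_pos'],np.round(s['tcp_rot'],4),np.round(s['qpos'],2))
im,d,p=shot('wrist','w0'); print(p)
E
```

```text
1.1 [394.7 215.9 199.9] [-3.1 -0.  -3.1] [ 0.5  0.1  2.  -0.   1.  -1.1]
{'camera_matrix': array([[293.4,   0. , 276.8],
       [  0. , 293.4, 208.9],
       [  0. ,   0. ,   1. ]]), 'world_from_camera': array([[ -0. ,   0.9,   0.3, 313.9],
       [  1. ,   0. ,  -0. , 216.4],
       [ -0. ,   0.3,  -0.9, 343.2],
       [  0. ,   0. ,   0. ,   1. ]])}
```

View pics/w0.png

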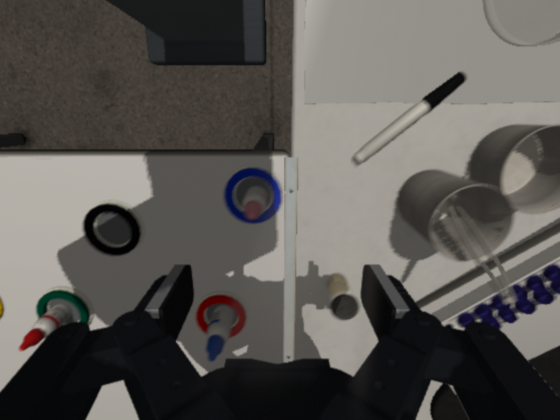

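The wrist view shows the blue collar at (253,195) with the pink cap at about (255,205), the black collar at (111,229) and the red collar at (220,318). I'll check these against the other two views.

```bash
cat > bt.py <<'E'
from m import *
from scipy.optimize import least_squares
ST=dict(red=(576.5,141),green=(569,-72),pink=(421,-196),blue=(405.7,189),black=(449,16))
def bottles(f,names=ST):
    im,d,W,K,T=load(f)
    for n in names:
        c=np.array(ST[n]); q=W[(d>0)&(np.hypot(W[...,0]-c[0],W[...,1]-c[1])<40)]
        col=q[(q[:,2]>9.5)&(q[:,2]<15)]; b=q[(q[:,2]>18)&(q[:,2]<110)]
        if len(col)>40:
            r=least_squares(lambda p:np.hypot(col[:,0]-p[0],col[:,1]-p[1])-p[2],[*c,29],loss='soft_l1').x
            print(f,n,'collar',len(col),r,end=' ')
        if len(b)>20:
            side=b[(b[:,2]<46)]
            g=least_squares(lambda p:np.hypot(side[:,0]-p[0],side[:,1]-p[1])-13.5,b[:,:2].mean(0),loss='soft_l1').x if len(side)>8 else None
            t=b[b[:,2]>b[:,2].max()-10].mean(0); print('body fit',len(side),g,'top',t,b[:,2].max(),end='')
        print()
E
python3 - <<'E'
from bt import *
s=sensors.sense(); print(s['clock'],s['eef_pos'],s['qvel'])
for f in ['top0','scene0','w0']: bottles(f)
E
```

```text
1.15 [396.1 213.5 199.9] [ 0.1  0.  -0.   0.   0.   0.2]
top0 red collar 251 [577.8 140.2  29.2] body fit 48 [573.7 143.1] top [573.  143.1  81.5] 86.32256329569805
top0 green collar 264 [569.8 -72.9  29. ] body fit 65 [571.5 -77.5] top [569.2 -75.1  72. ] 77.80604670574155
top0 pink collar 297 [ 421.3 -197.1   28.9] body fit 56 [ 423. -196.] top [ 422.  -193.8   74.6] 79.17305705130116
top0 blue collar 302 [406.5 188.4  29.2] body fit 51 [408.6 193.2] top [407.1 191.7  75.6] 80.25630719336118
top0 black collar 290 [449.2  14.8  29. ] 
scene0 red collar 193 [578.4 140.8  29. ] body fit 124 [574.5 143.9] top [573.  144.9  81.6] 86.82255624616528
scene0 green collar 162 [570.  -72.3  28.6] body fit 108 [572.5 -76.8] top [569.1 -75.1  68.3] 74.13548048937616
scene0 pink collar 192 [ 421.6 -196.6   28.7] body fit 122 [ 424.2 -196. ] top [ 422.  -193.5   72.6] 77.76058987959163
scene0 blue collar 278 [406.5 188.8  29.1] body fit 157 [409.  192.2] top [405.7 193.1  72.2] 77.31861902165986
scene0 black collar 225 [449.1  15.5  29.1] 
w0 red collar 770 [576.5 141.3  29. ] body fit 351 [573.2 144.3] top [571.8 144.8  80.5] 85.43981682812876
w0 green collar 652 [569.1 -71.8  28.9] body fit 489 [571.  -76.8] top [568.3 -73.8  69.9] 75.09967860674885

w0 blue collar 1238 [406.2 189.2  29.1] body fit 227 [408.  192.8] top [405.8 193.4  74.7] 79.1744721194674
w0 black collar 1199 [448.5  16.2  29.1]
```

Call:
move_arm:
  motion:
    - [0,0,0,-0.0135,-0.025,0.02,0.0854]
    - [0,0,0,-0.0135,-0.025,0.05,0.0854]
    - [0,0,0,-0.0135,-0.025,0.08,0.0854]
    - [0,0,0,-0.0135,-0.025,0.1,0.0854]
    - [0,0,0,-0.0135,-0.025,0.1,0.0854]
    - [0,0,0,-0.0135,-0.025,0.1,0.0854]

```text
clock: 1.9
eef_pos: [408.2, 193.3, 100.8]
tcp_rot: [3.141, 0.0, 3.141]
contact_force: [0.4, 0.1, -0.3]
opening: 1.005
grasp_force: 0.0
```

Call:
move_arm:
  motion:
    - [0,0,0,0,0,0.03,0.0854]
    - [0,0,0,0,0,0.06,0.0854]
    - [0,0,0,0,0,0.078,0.0854]
    - [0,0,0,0,0,0.082,0.0854]
    - [0,0,0,0,0,0.082,0.0854]
    - [0,0,0,0,0,0.082,0.04]
    - [0,0,0,0,0,0.082,0.03]
    - [0,0,0,0,0,0.082,0.02]
  grip_force: 25

```text
clock: 2.9
eef_pos: [408.2, 193.2, 18.7]
tcp_rot: [3.141, 0.001, 3.141]
contact_force: [-0.0, -0.4, -0.5]
opening: 0.374
grasp_force: 0.0
```

Call:
move_arm:
  motion:
    - [0,0,0,0,0,0,0.015]
    - [0,0,0,0,0,0,0.015]
    - [0,0,0,0,0,0,0.015]
    - [0,0,0,0,0,0,0.015]

```text
clock: 3.4
eef_pos: [408.2, 193.2, 18.7]
tcp_rot: [3.141, 0.0, 3.141]
contact_force: [-1.2, -0.4, 5.9]
opening: 0.299
grasp_force: 24.5
```

Call:
move_arm:
  motion:
    - [0,0,0,0,0,-0.01,0.015]
    - [0,0,0,0,0,-0.03,0.015]
    - [0,0,0,0,0,-0.06,0.015]
    - [0,0,0,0,0,-0.09,0.015]
    - [0,0,0,0,0,-0.11,0.015]
    - [0,0,0,0,-0.01,-0.12,0.015]
    - [0,0,0,-0.005,-0.03,-0.12,0.015]
    - [0,0,0,-0.01,-0.05,-0.12,0.015]

```text
clock: 4.4
eef_pos: [417.6, 141.9, 138.3]
tcp_rot: [-3.141, -0.0, -3.141]
contact_force: [0.0, -0.8, 0.5]
opening: 0.3
grasp_force: 24.7
```

Call:
move_arm:
  motion:
    - [0,0,0,-0.007,-0.03,0,0.015]
    - [0,0,0,-0.014,-0.06,0,0.015]
    - [0,0,0,-0.021,-0.09,0,0.015]
    - [0,0,0,-0.028,-0.115,0,0.015]
    - [0,0,0,-0.031,-0.1275,0,0.015]
    - [0,0,0,-0.031,-0.1275,0,0.015]
    - [0,0,0,-0.031,-0.1275,0,0.015]

```text
clock: 5.28
eef_pos: [448.5, 16.0, 138.2]
tcp_rot: [3.141, -0.001, 3.141]
contact_force: [-0.4, -0.2, -1.0]
opening: 0.299
grasp_force: 24.7
```

```bash
python3 - <<'E'
from bt import *
s=sensors.sense(); print(s['clock'],s['eef_pos'],s['grasp_force'],s['opening'])
im,d,p=shot('wrist','w1')
shot('scene','s1')
E
```

```text
5.275 [448.5  16.  138.2] 24.703785181045532 0.2993956056461084
```

View pics/s1.png

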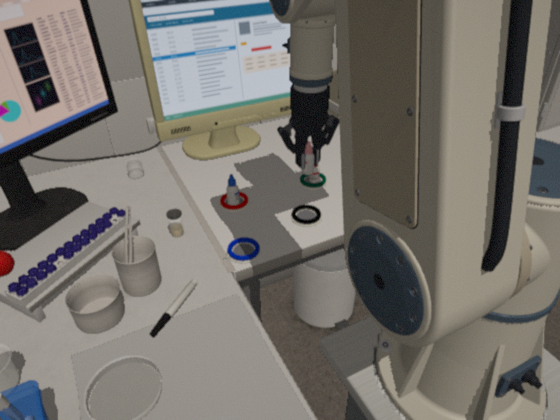

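The scene view shows the pink bottle upright in the gripper at (310,155) and the blue stand at (243,248) now empty. I'll lower the bottle into the black stand.

Call:
move_arm:
  motion:
    - [0,0,0,0,0,0.02,0.015]
    - [0,0,0,0,0,0.05,0.015]
    - [0,0,0,0,0,0.08,0.015]
    - [0,0,0,0,0,0.1,0.015]
    - [0,0,0,0,0,0.11,0.015]
    - [0,0,0,0,0,0.116,0.015]
    - [0,0,0,0,0,0.119,0.015]
    - [0,0,0,0,0,0.119,0.015]

```text
clock: 6.38
eef_pos: [449.2, 15.6, 19.6]
tcp_rot: [3.142, 0.001, 3.141]
contact_force: [0.4, 0.4, -1.1]
opening: 0.3
grasp_force: 24.7
```

Call:
move_arm:
  motion:
    - [0,0,0,0,0,0,0.03]
    - [0,0,0,0,0,0,0.04]
    - [0,0,0,0,0,0,0.06]
    - [0,0,0,0,0,0,0.075]
    - [0,0,0,0,0,-0.02,0.0854]
    - [0,0,0,0,0,-0.05,0.0854]
    - [0,0,0,0,0,-0.09,0.0854]
    - [0,0,0,0,0,-0.12,0.0854]

```text
clock: 7.38
eef_pos: [449.1, 15.5, 140.8]
tcp_rot: [3.142, 0.001, 3.141]
contact_force: [0.8, 0.4, 0.3]
opening: 1.004
grasp_force: 0.0
```

Call:
move_arm:
  motion:
    - [0,0,0,-0.02,0.02,0,0.0854]
    - [0,0,0,-0.05,0.05,0,0.0854]
    - [0,0,0,-0.08,0.08,0,0.0854]
    - [0,0,0,-0.11,0.11,0,0.0854]
    - [0,0,0,-0.124,0.1284,0,0.0854]
    - [0,0,0,-0.124,0.1284,0,0.0854]
    - [0,0,0,-0.124,0.1284,0,0.0854]

```text
clock: 8.25
eef_pos: [572.0, 143.3, 138.9]
tcp_rot: [-3.141, -0.001, 3.142]
contact_force: [-0.7, 0.1, 1.0]
opening: 1.0
grasp_force: 0.0
```

```bash
python3 - <<'E'
from bt import *
s=sensors.sense(); print(s['clock'],s['eef_pos'])
shot('wrist','w2'); shot('scene','s2'); bottles('w2'); bottles('s2',['red','black','blue'])
E
```

```text
8.25 [572.  143.3 138.9]
w2 red collar 1703 [577.3 141.2  29.2] body fit 288 [573.4 144. ] top [572.9 144.2  81.8] 86.41617865916965
w2 green collar 1792 [569.7 -71.7  28.9] body fit 924 [570.6 -77.3] top [569.3 -70.9  62.7] 68.85513434951235

w2 blue collar 1580 [406.9 188.7  29. ] 
w2 black collar 2572 [449.6  15.3  29.1] body fit 815 [448.4  15.2] top [449.3  17.5  74.8] 79.82744876083555
s2 red collar 188 [577.5 141.1  29. ] body fit 128 [574.5 143.9] top [573.4 144.5  79.1] 84.59641070746568
s2 black collar 219 [449.6  15.   28.9] body fit 123 [450.2  15. ] top [447.1  16.7  73.1] 77.0936984909871
s2 blue collar 301 [405.7 189.2  29.3]
```

Call:
move_arm:
  motion:
    - [0,0,0,0,0,0.03,0.0854]
    - [0,0,0,0,0,0.06,0.0854]
    - [0,0,0,0,0,0.09,0.0854]
    - [0,0,0,0,0,0.11,0.0854]
    - [0,0,0,0,0,0.119,0.0854]
    - [0,0,0,0,0,0.119,0.0854]
    - [0,0,0,0,0,0.119,0.04]
    - [0,0,0,0,0,0.119,0.03]

```text
clock: 9.35
eef_pos: [573.5, 144.1, 21.2]
tcp_rot: [3.141, 0.001, 3.141]
contact_force: [0.9, 1.0, -0.2]
opening: 0.604
grasp_force: 0.0
```

Call:
move_arm:
  motion:
    - [0,0,0,0,0,0,0.015]
    - [0,0,0,0,0,0,0.015]
    - [0,0,0,0,0,0,0.015]
    - [0,0,0,0,0,0,0.015]
    - [0,0,0,0,0,0,0.015]
    - [0,0,0,0,0,0,0.015]

```text
clock: 10.1
eef_pos: [573.3, 144.0, 20.9]
tcp_rot: [3.141, 0.001, 3.141]
contact_force: [-1.6, 0.1, 6.5]
opening: 0.332
grasp_force: 24.4
```

Call:
move_arm:
  motion:
    - [0,0,0,0,0,-0.01,0.015]
    - [0,0,0,0,0,-0.03,0.015]
    - [0,0,0,0,0,-0.06,0.015]
    - [0,0,0,0,0,-0.09,0.015]
    - [0,0,0,0,0,-0.11,0.015]
    - [0,0,0,0.01,0.003,-0.12,0.015]
    - [0,0,0,0.03,0.008,-0.12,0.015]
    - [0,0,0,0.06,0.016,-0.12,0.015]

```text
clock: 11.1
eef_pos: [511.9, 160.0, 140.6]
tcp_rot: [3.141, 0.0, 3.141]
contact_force: [-0.4, 0.5, -1.3]
opening: 0.329
grasp_force: 24.7
```

Call:
move_arm:
  motion:
    - [0,0,0,0.03,0.008,0,0.015]
    - [0,0,0,0.06,0.016,0,0.015]
    - [0,0,0,0.09,0.024,0,0.015]
    - [0,0,0,0.107,0.029,0,0.015]
    - [0,0,0,0.107,0.029,0,0.015]
    - [0,0,0,0.107,0.029,0.01,0.015]
    - [0,0,0,0.107,0.029,0.03,0.015]
    - [0,0,0,0.107,0.029,0.06,0.015]

```text
clock: 12.1
eef_pos: [407.6, 189.1, 79.6]
tcp_rot: [3.141, 0.002, 3.141]
contact_force: [0.7, -0.0, 0.2]
opening: 0.332
grasp_force: 24.7
```

Call:
move_arm:
  motion:
    - [0,0,0,0,0,0.025,0.015]
    - [0,0,0,0,0,0.04,0.015]
    - [0,0,0,0,0,0.05,0.015]
    - [0,0,0,0,0,0.056,0.015]
    - [0,0,0,0,0,0.059,0.015]
    - [0,0,0,0,0,0.0595,0.015]
    - [0,0,0,0,0,0.0595,0.015]

```text
clock: 12.98
eef_pos: [406.2, 189.1, 21.2]
tcp_rot: [3.141, 0.001, 3.141]
contact_force: [1.5, -0.6, 0.1]
opening: 0.332
grasp_force: 24.7
```

Call:
move_arm:
  motion:
    - [0,0,0,0,0,0,0.03]
    - [0,0,0,0,0,0,0.04]
    - [0,0,0,0,0,0,0.06]
    - [0,0,0,0,0,0,0.075]
    - [0,0,0,0,0,-0.02,0.0854]
    - [0,0,0,0,0,-0.05,0.0854]
    - [0,0,0,0,0,-0.09,0.0854]
    - [0,0,0,0,0,-0.12,0.0854]

```text
clock: 13.98
eef_pos: [406.1, 189.0, 142.3]
tcp_rot: [3.141, 0.001, 3.141]
contact_force: [0.2, 0.2, 1.1]
opening: 1.002
grasp_force: 0.0
```

Call:
move_arm:
  motion:
    - [0,0,0,-0.015,-0.025,0,0.0854]
    - [0,0,0,-0.04,-0.065,0,0.0854]
    - [0,0,0,-0.07,-0.11,0,0.0854]
    - [0,0,0,-0.1,-0.16,0,0.0854]
    - [0,0,0,-0.13,-0.21,0,0.0854]
    - [0,0,0,-0.155,-0.25,0,0.0854]
    - [0,0,0,-0.165,-0.266,0,0.0854]
    - [0,0,0,-0.165,-0.266,0,0.0854]

```text
clock: 14.98
eef_pos: [570.9, -77.6, 140.5]
tcp_rot: [3.141, -0.001, 3.14]
contact_force: [-0.0, -0.1, 0.1]
opening: 1.004
grasp_force: 0.0
```

```bash
python3 - <<'E'
from bt import *
shot('wrist','w3'); s=sensors.sense(); print(s['clock'],s['eef_pos']); shot('scene','s3'); bottles('w3',['green','blue']); bottles('s3',['green','black','blue'])
E
```

```text
15.025 [570.2 -76.6 140.4]
w3 green collar 1837 [569.7 -72.9  29. ] body fit 418 [571.7 -76. ] top [568.2 -76.   70.8] 75.29699173899482

s3 green collar 161 [569.8 -72.2  29. ] body fit 102 [572.4 -77.1] top [567.8 -74.5  68.4] 73.76055658979169
s3 black collar 223 [449.7  15.   28.9] body fit 127 [450.5  14.8] top [447.9  16.5  72.7] 77.37125657162005
s3 blue collar 278 [406.3 188.9  29.1] body fit 154 [407.6 188.9] top [406.2 189.7  80.8] 85.84585547136908
```

Call:
move_arm:
  motion:
    - [0,0,0,0,0,0.03,0.0854]
    - [0,0,0,0,0,0.06,0.0854]
    - [0,0,0,0,0,0.09,0.0854]
    - [0,0,0,0,0,0.11,0.0854]
    - [0,0,0,0,0,0.12,0.0854]
    - [0,0,0,0,0,0.122,0.0854]
    - [0,0,0,0,0,0.122,0.04]
    - [0,0,0,0,0,0.122,0.03]

```text
clock: 16.08
eef_pos: [571.4, -77.1, 19.6]
tcp_rot: [-3.141, 0.001, 3.141]
contact_force: [-0.4, -1.3, 0.2]
opening: 0.607
grasp_force: 0.0
```

Call:
move_arm:
  motion:
    - [0,0,0,0,0,0,0.012]
    - [0,0,0,0,0,0,0.012]
    - [0,0,0,0,0,0,0.012]
    - [0,0,0,0,0,0,0.012]
    - [0,0,0,0,0,0,0.012]
    - [0,0,0,0,0,0,0.012]

```text
clock: 16.82
eef_pos: [571.2, -77.2, 19.3]
tcp_rot: [-3.142, 0.001, 3.141]
contact_force: [-0.9, 0.4, 6.5]
opening: 0.286
grasp_force: 25.3
```

To the red stand (577,141): tool x −0.006, y +0.218.

Call:
move_arm:
  motion:
    - [0,0,0,0,0,-0.01,0.012]
    - [0,0,0,0,0,-0.03,0.012]
    - [0,0,0,0,0,-0.06,0.012]
    - [0,0,0,0,0,-0.09,0.012]
    - [0,0,0,0,0,-0.11,0.012]
    - [0,0,0,0,0.01,-0.12,0.012]
    - [0,0,0,-0.001,0.03,-0.12,0.012]
    - [0,0,0,-0.002,0.06,-0.12,0.012]

```text
clock: 17.82
eef_pos: [572.3, -15.7, 138.0]
tcp_rot: [3.141, -0.001, 3.141]
contact_force: [0.3, 0.7, 0.2]
opening: 0.288
grasp_force: 24.8
```

Call:
move_arm:
  motion:
    - [0,0,0,-0.001,0.035,0,0.012]
    - [0,0,0,-0.002,0.07,0,0.012]
    - [0,0,0,-0.003,0.105,0,0.012]
    - [0,0,0,-0.004,0.135,0,0.012]
    - [0,0,0,-0.004,0.153,0,0.012]
    - [0,0,0,-0.004,0.158,0,0.012]
    - [0,0,0,-0.004,0.158,0.01,0.012]
    - [0,0,0,-0.004,0.158,0.03,0.012]

```text
clock: 18.82
eef_pos: [577.3, 140.1, 108.5]
tcp_rot: [3.142, 0.001, 3.141]
contact_force: [0.1, 0.1, -0.7]
opening: 0.285
grasp_force: 24.8
```

Call:
move_arm:
  motion:
    - [0,0,0,0,0,0.025,0.012]
    - [0,0,0,0,0,0.05,0.012]
    - [0,0,0,0,0,0.07,0.012]
    - [0,0,0,0,0,0.08,0.012]
    - [0,0,0,0,0,0.086,0.012]
    - [0,0,0,0,0,0.089,0.012]
    - [0,0,0,0,0,0.0895,0.012]
    - [0,0,0,0,0,0.0895,0.012]

```text
clock: 19.82
eef_pos: [577.3, 141.1, 19.8]
tcp_rot: [3.141, 0.001, 3.141]
contact_force: [0.4, -1.1, -0.2]
opening: 0.286
grasp_force: 24.8
```

Call:
move_arm:
  motion:
    - [0,0,0,0,0,0,0.03]
    - [0,0,0,0,0,0,0.04]
    - [0,0,0,0,0,0,0.06]
    - [0,0,0,0,0,0,0.075]
    - [0,0,0,0,0,-0.02,0.0854]
    - [0,0,0,0,0,-0.05,0.0854]
    - [0,0,0,0,0,-0.09,0.0854]
    - [0,0,0,0,0,-0.12,0.0854]

```text
clock: 20.82
eef_pos: [577.5, 141.1, 142.4]
tcp_rot: [3.141, 0.002, 3.141]
contact_force: [-0.2, -0.7, 0.2]
opening: 1.001
grasp_force: 0.0
```

Call:
move_arm:
  motion:
    - [0,0,0,0.01,-0.022,0,0.0854]
    - [0,0,0,0.03,-0.066,0,0.0854]
    - [0,0,0,0.05,-0.11,0,0.0854]
    - [0,0,0,0.07,-0.154,0,0.0854]
    - [0,0,0,0.09,-0.198,0,0.0854]
    - [0,0,0,0.11,-0.242,0,0.0854]
    - [0,0,0,0.13,-0.286,0,0.0854]
    - [0,0,0,0.145,-0.318,0,0.0854]

```text
clock: 21.82
eef_pos: [429.6, -178.7, 139.2]
tcp_rot: [3.142, -0.001, 3.14]
contact_force: [0.8, 1.2, -0.1]
opening: 1.003
grasp_force: 0.0
```

Call:
move_arm:
  motion:
    - [0,0,0,0.0085,-0.019,0,0.0854]
    - [0,0,0,0.0085,-0.019,0,0.0854]
    - [0,0,0,0.0085,-0.019,0,0.0854]

```text
clock: 22.2
eef_pos: [422.9, -195.8, 139.2]
tcp_rot: [3.141, -0.0, 3.141]
contact_force: [-0.2, -0.6, -0.6]
opening: 1.001
grasp_force: 0.0
```

```bash
python3 - <<'E'
from bt import *
shot('wrist','w4'); s=sensors.sense(); print(s['clock'],s['eef_pos']); shot('scene','s4'); bottles('w4',['pink','green','black']); bottles('s4',['red','pink','black','blue'])
E
```

```text
22.25 [ 423.1 -195.5  139.2]
w4 pink collar 1779 [ 421.6 -197.    29.2] body fit 347 [ 423.1 -195.1] top [ 420.6 -195.    74.5] 78.7812913608497
w4 green collar 350 [566.9 -72.3  30.7] 
w4 black collar 1617 [448.8  14.2  28.9] body fit 803 [448.7  16.1] top [447.2  13.5  74.4] 79.666456985971
s4 red collar 194 [577.8 141.5  29.1] body fit 124 [578.5 140.1] top [574.  141.6  68. ] 73.71514554715668

s4 black collar 217 [450.1  14.8  28.9] body fit 122 [450.3  14.8] top [448.3  16.1  74.2] 79.0294617640576
s4 blue collar 277 [406.6 188.9  29. ] body fit 152 [407.4 188.9] top [406.3 189.5  79.6] 84.85899974457584
```

Good. Grasp green.

Call:
move_arm:
  motion:
    - [0,0,0,0,0,0.03,0.0854]
    - [0,0,0,0,0,0.06,0.0854]
    - [0,0,0,0,0,0.09,0.0854]
    - [0,0,0,0,0,0.11,0.0854]
    - [0,0,0,0,0,0.119,0.0854]
    - [0,0,0,0,0,0.1205,0.0854]
    - [0,0,0,0,0,0.1205,0.04]
    - [0,0,0,0,0,0.1205,0.03]

```text
clock: 23.3
eef_pos: [423.9, -196.2, 19.5]
tcp_rot: [-3.141, 0.001, 3.141]
contact_force: [-0.0, -1.1, 0.2]
opening: 0.607
grasp_force: 0.0
```

Call:
move_arm:
  motion:
    - [0,0,0,0,0,0,0.013]
    - [0,0,0,0,0,0,0.013]
    - [0,0,0,0,0,0,0.013]
    - [0,0,0,0,0,0,0.013]
    - [0,0,0,0,0,0,0.013]
    - [0,0,0,0,0,0,0.013]

```text
clock: 24.05
eef_pos: [423.7, -196.2, 19.3]
tcp_rot: [-3.141, 0.001, 3.141]
contact_force: [-0.6, 0.9, 6.5]
opening: 0.302
grasp_force: 25.3
```

Call:
move_arm:
  motion:
    - [0,0,0,0,0,-0.01,0.013]
    - [0,0,0,0,0,-0.03,0.013]
    - [0,0,0,0,0,-0.06,0.013]
    - [0,0,0,0,0,-0.09,0.013]
    - [0,0,0,0,0,-0.11,0.013]
    - [0,0,0,-0.007,0.006,-0.12,0.013]
    - [0,0,0,-0.023,0.02,-0.12,0.013]
    - [0,0,0,-0.046,0.04,-0.12,0.013]

```text
clock: 25.05
eef_pos: [469.7, -155.5, 138.8]
tcp_rot: [3.142, -0.0, 3.14]
contact_force: [0.9, -0.0, -0.8]
opening: 0.301
grasp_force: 24.8
```

Call:
move_arm:
  motion:
    - [0,0,0,-0.025,0.02,0,0.013]
    - [0,0,0,-0.05,0.042,0,0.013]
    - [0,0,0,-0.075,0.063,0,0.013]
    - [0,0,0,-0.095,0.08,0,0.013]
    - [0,0,0,-0.1,0.084,0,0.013]
    - [0,0,0,-0.1,0.084,0,0.013]
    - [0,0,0,-0.1,0.084,0.01,0.013]
    - [0,0,0,-0.1,0.084,0.03,0.013]

```text
clock: 26.05
eef_pos: [569.2, -72.8, 108.6]
tcp_rot: [-3.141, 0.001, 3.141]
contact_force: [-1.3, -0.0, 0.1]
opening: 0.303
grasp_force: 24.8
```

Call:
move_arm:
  motion:
    - [0,0,0,0,0,0.025,0.013]
    - [0,0,0,0,0,0.05,0.013]
    - [0,0,0,0,0,0.07,0.013]
    - [0,0,0,0,0,0.08,0.013]
    - [0,0,0,0,0,0.086,0.013]
    - [0,0,0,0,0,0.089,0.013]
    - [0,0,0,0,0,0.0895,0.013]
    - [0,0,0,0,0,0.0895,0.013]

```text
clock: 27.05
eef_pos: [569.7, -72.1, 19.7]
tcp_rot: [-3.141, 0.001, 3.141]
contact_force: [-0.0, 0.0, -0.4]
opening: 0.304
grasp_force: 24.8
```

Release, then move to pink at (449,15.3): tool x +0.1205, y +0.0875.

Call:
move_arm:
  motion:
    - [0,0,0,0,0,0,0.03]
    - [0,0,0,0,0,0,0.04]
    - [0,0,0,0,0,0,0.06]
    - [0,0,0,0,0,0,0.075]
    - [0,0,0,0,0,-0.02,0.0854]
    - [0,0,0,0,0,-0.05,0.0854]
    - [0,0,0,0,0,-0.09,0.0854]
    - [0,0,0,0,0,-0.12,0.0854]

```text
clock: 28.05
eef_pos: [569.7, -72.1, 140.9]
tcp_rot: [-3.141, 0.001, 3.141]
contact_force: [0.5, -0.0, 0.5]
opening: 1.002
grasp_force: 0.0
```

Call:
move_arm:
  motion:
    - [0,0,0,0.02,0.014,0,0.0854]
    - [0,0,0,0.05,0.036,0,0.0854]
    - [0,0,0,0.08,0.058,0,0.0854]
    - [0,0,0,0.11,0.08,0,0.0854]
    - [0,0,0,0.1205,0.0875,0,0.0854]
    - [0,0,0,0.1205,0.0875,0,0.0854]
    - [0,0,0,0.1205,0.0875,0,0.0854]

```text
clock: 28.92
eef_pos: [450.3, 15.0, 139.6]
tcp_rot: [-3.141, 0.001, 3.141]
contact_force: [0.2, 0.7, -0.6]
opening: 0.996
grasp_force: 0.0
```

```bash
python3 - <<'E'
from bt import *
shot('wrist','w5'); s=sensors.sense(); print(s['clock'],s['eef_pos']); bottles('w5')
E
```

```text
28.975 [450.2  15.  139.5]
w5 red collar 310 [575.5 140.1  30.9] 
w5 green collar 735 [569.2 -72.4  29. ] body fit 379 [568.8 -72.4] top [565.2 -69.6  69.8] 75.93097412181979
w5 pink collar 2196 [ 421.3 -195.5   29. ] 
w5 blue collar 1904 [406.  188.5  29. ] body fit 778 [407.1 187.8] top [406.9 186.9  81.5] 86.68253469386946
w5 black collar 1837 [449.3  15.   29.1] body fit 333 [449.1  15.7] top [446.8  15.6  74.5] 78.8888949920532
```

Call:
move_arm:
  motion:
    - [0,0,0,0,0,0.03,0.0854]
    - [0,0,0,0,0,0.06,0.0854]
    - [0,0,0,0,0,0.09,0.0854]
    - [0,0,0,0,0,0.11,0.0854]
    - [0,0,0,0,0,0.119,0.0854]
    - [0,0,0,0,0,0.1205,0.0854]
    - [0,0,0,0,0,0.1205,0.04]
    - [0,0,0,0,0,0.1205,0.03]

```text
clock: 29.98
eef_pos: [449.5, 15.4, 19.5]
tcp_rot: [3.142, 0.001, 3.141]
contact_force: [-0.0, 0.0, -0.1]
opening: 0.603
grasp_force: 0.0
```

Call:
move_arm:
  motion:
    - [0,0,0,0,0,0,0.013]
    - [0,0,0,0,0,0,0.013]
    - [0,0,0,0,0,0,0.013]
    - [0,0,0,0,0,0,0.013]
    - [0,0,0,0,0,0,0.013]
    - [0,0,0,0,0,0,0.013]

```text
clock: 30.72
eef_pos: [449.2, 15.5, 19.3]
tcp_rot: [3.142, 0.001, 3.141]
contact_force: [-1.4, -0.1, 6.0]
opening: 0.304
grasp_force: 24.5
```

To the pink stand (421.5,−196.5): tool x +0.0275, y −0.212.

Call:
move_arm:
  motion:
    - [0,0,0,0,0,-0.01,0.013]
    - [0,0,0,0,0,-0.03,0.013]
    - [0,0,0,0,0,-0.06,0.013]
    - [0,0,0,0,0,-0.09,0.013]
    - [0,0,0,0,0,-0.11,0.013]
    - [0,0,0,0.001,-0.01,-0.12,0.013]
    - [0,0,0,0.004,-0.03,-0.12,0.013]
    - [0,0,0,0.008,-0.06,-0.12,0.013]

```text
clock: 31.72
eef_pos: [440.5, -45.3, 138.9]
tcp_rot: [-3.142, -0.0, -3.141]
contact_force: [-0.3, -0.6, -0.3]
opening: 0.299
grasp_force: 24.7
```

Call:
move_arm:
  motion:
    - [0,0,0,0.005,-0.035,0,0.013]
    - [0,0,0,0.01,-0.07,0,0.013]
    - [0,0,0,0.014,-0.105,0,0.013]
    - [0,0,0,0.018,-0.135,0,0.013]
    - [0,0,0,0.0195,-0.15,0,0.013]
    - [0,0,0,0.0195,-0.152,0,0.013]
    - [0,0,0,0.0195,-0.152,0.01,0.013]
    - [0,0,0,0.0195,-0.152,0.03,0.013]

```text
clock: 32.72
eef_pos: [421.8, -195.8, 108.4]
tcp_rot: [-3.141, 0.001, -3.141]
contact_force: [-0.5, -0.0, -0.5]
opening: 0.301
grasp_force: 24.7
```

Call:
move_arm:
  motion:
    - [0,0,0,0,0,0.025,0.013]
    - [0,0,0,0,0,0.05,0.013]
    - [0,0,0,0,0,0.07,0.013]
    - [0,0,0,0,0,0.08,0.013]
    - [0,0,0,0,0,0.086,0.013]
    - [0,0,0,0,0,0.089,0.013]
    - [0,0,0,0,0,0.0895,0.013]
    - [0,0,0,0,0,0.0895,0.013]

```text
clock: 33.72
eef_pos: [421.6, -196.7, 19.7]
tcp_rot: [-3.141, 0.001, 3.141]
contact_force: [0.4, -0.9, -0.6]
opening: 0.302
grasp_force: 24.7
```

Release, rise and move sideways for a clear view.

Call:
move_arm:
  motion:
    - [0,0,0,0,0,0,0.03]
    - [0,0,0,0,0,0,0.04]
    - [0,0,0,0,0,0,0.06]
    - [0,0,0,0,0,0,0.075]
    - [0,0,0,0,0,-0.02,0.0854]
    - [0,0,0,0,0,-0.05,0.0854]
    - [0,0,0,0,0,-0.09,0.0854]
    - [0,0,0,0,0,-0.13,0.0854]

```text
clock: 34.72
eef_pos: [421.1, -196.4, 150.4]
tcp_rot: [3.141, -0.0, 3.141]
contact_force: [-0.0, 0.3, -0.3]
opening: 1.004
grasp_force: 0.0
```

Call:
move_arm:
  motion:
    - [0,0,0,0.01,0.03,-0.02,0.0854]
    - [0,0,0,0.02,0.06,-0.04,0.0854]
    - [0,0,0,0.03,0.1,-0.06,0.0854]
    - [0,0,0,0.04,0.14,-0.08,0.0854]
    - [0,0,0,0.05,0.17,-0.09,0.0854]
    - [0,0,0,0.05,0.17,-0.09,0.0854]
    - [0,0,0,0.05,0.17,-0.09,0.0854]

```text
clock: 35.6
eef_pos: [371.5, -26.8, 239.2]
tcp_rot: [-3.141, 0.0, -3.141]
contact_force: [0.6, 0.4, -0.5]
opening: 1.003
grasp_force: 0.0
```

```bash
python3 - <<'E'
from bt import *
shot('wrist','w6'); s=sensors.sense(); print(s['clock'],s['eef_pos'],s['qvel']); shot('scene','s6'); bottles('w6'); bottles('s6')
im,d,W,K,T=load('s6'); q=W[(d>0)&(np.hypot(W[...,0]-521.6,W[...,1]-292.5)<30)&(W[...,2]>52)]; print('vial',q.mean(0),len(q))
im,d,W,K,T=load('scene0'); q=W[(d>0)&(np.hypot(W[...,0]-521.6,W[...,1]-292.5)<30)&(W[...,2]>52)]; print('vial0',q.mean(0),len(q))
E
```

```text
35.65 [371.5 -27.  239. ] [-0.  0. -0.  0.  0.  0.]

w6 green collar 641 [569.1 -72.8  29. ] body fit 267 [568.9 -72. ] top [566.  -71.5  74.2] 78.88398357672634
w6 pink collar 884 [ 421.3 -196.8   29.1] body fit 300 [ 421.2 -197.1] top [ 419.4 -194.7   73.8] 78.37135310824544
w6 blue collar 877 [405.7 188.5  29.1] body fit 339 [406.7 187.9] top [406.1 186.9  81.2] 86.17010359327702
w6 black collar 892 [448.3  14.7  29. ] 
s6 red collar 194 [578.  141.1  28.7] body fit 119 [578.7 140.1] top [574.2 141.2  69. ] 73.89407275910821
s6 green collar 151 [570.2 -72.8  29. ] body fit 105 [570.3 -72.8] top [567.5 -71.7  70.9] 76.02200057769335

s6 blue collar 279 [406.6 188.7  29. ] body fit 155 [407.6 188.9] top [405.7 189.6  80.8] 85.64227886017068
s6 black collar 228 [448.6  15.7  29.3] 
vial [524.5 295.8  57.4] 138
vial0 [524.3 295.9  57.4] 140
```

View pics/w6.png

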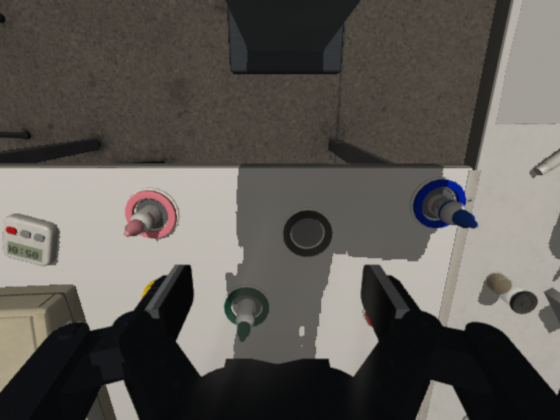

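View pics/s6.png

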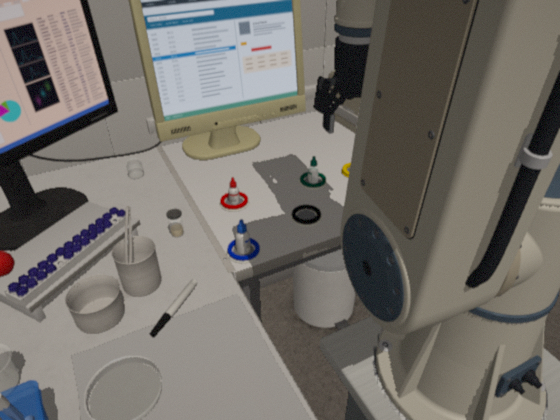

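The wrist view shows pink in pink (150,215), green in green (246,308), blue in blue (440,203) and black empty (307,233). The scene view shows red in red (233,197), and the vial measures within 0.2 mm of where it started.

```bash
python3 -c "
from rig import order; print(order.sign_off())"
```

```text
the job is handed in; nothing more can be done
None
```

All four bottles stand upright in the stands that match their caps, the black stand is empty, the vial was not disturbed, and the job was handed in at about 36 s.

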